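# Load three sample pots into a carrying tray and hold it up level

## Robot

A 6-joint arm with a two-finger parallel gripper is mounted at the origin on the work surface. World frame = base frame: x ahead of the robot, y to its left, z up, the work surface at z = 0. Lengths are in m, angles in rad, forces in N, time in s.
With the tool pointing down it reaches from about 0.3 to 0.875 m from the base axis. Payload 6.4 kg.
Tool frame: the origin (TCP) lies midway between the tips of the shut fingers; the grasp point (between the pads) lies 19 mm behind it (ctrl.tcp_to_grasp is the distance from the TCP to the grasp point, in m); z points along the fingers, y is the direction in which the jaws open and shut (so a half turn about z gives the same grasp; the last joint's range is limited). The gripper opens to 85 mm and grips with 20 to 120 N. Pads are 22 mm wide; open, the fingers measure 114 mm over their backs; the gripper's body (76 mm by 85 mm) begins 54 mm behind the grasp point. The pads swing forward as they close: fully open they stand 13 mm farther back than shut.
Start: joints at [-1.331, 0.181, 1.607, -0, 1.354, -0.206], TCP at [0.248, -0.519, 0.231] pointing down, gripper open.
Joint ranges: [-2.99, 2.99], [-0.89, 2.07], [0.3, 2.58], [-1.14, 4.28], [0, 2.63], [-3.12, 3.12]. Speed limits (rad/s): [2.57, 2.57, 3.01, 3.14, 3.14, 3.14].

## Interface

Orientations are given as a unit quaternion [w, x, y, z].
In Python, from bench import monitor, imaging, order, spotter, ctrl gives the robot as it stands.
- The arm moves only by the shell command python3 -m pendant 'ROWS'. ROWS is JSON, a list that holds one entry, the list of rows, each a list of 5 numbers: the shift along the world's x, y, z in mm, then the turn about the world's z in degrees, then the finger opening in mm, from 0 to 85.4. A call has 1 to 8 rows; each row shifts and turns the commanded pose from where the row before left it; what a row does not reach is not made up. A row lasts 1/8 s, in which the tool goes at most 62.5 mm and 10.7 degrees, less where a joint would pass 70% of its speed; a pose out of reach is approached as far as the arm can. A call with a gripper value outside its range is refused whole. The fingers move at their own pace and stop on an object; the grip force is fixed at half the most. Time passes only in rows, so rows that do not move let the fingers close. It gives the time, the measured TCP pose, the force and the opening at its end, in the units of the state.
- monitor.get_obs(): the state, without advancing time (a new reading comes with each control period).
- imaging.camera(name): name is "side" or "top"; returns a dict with "img" (384x512x3 uint8, red, green, blue), "vfov" (degrees; the focal length in pixels is half the picture's height over the tangent of half this angle, whatever the lens; pixels are square), "cx", "cy" (the principal point, pixels), "origin" and "orientation" of the camera in the world. Camera axes: x right, y down, z forward; pixel columns grow to the right and rows downward; lengths in m; the calibration is good to about 2 mm. A picture is of the moment at which its call begins. There is no depth.
- order.hand_in(): hands the job in, once; it reports no verdict.
Trained networks look in the newest picture that a camera, given by its name, has taken for a name from the list of things; names that differ only in an ending like _2 or _b are one class to them, and where a whole thing is asked for, a point or a joint stands for the part that bears it (a point fixed in the world has none). Each returns a list of dicts, best first, with "confidence" (0 to 1); they miss things now and then, are a little off and sometimes report something else, mostly with a low value. They report only what shows in the picture. A call takes as long as a camera call. They do not tell look-alikes from the thing itself.
- spotter.recognise(camera, thing): "at" ([x, y, z] in m, in the coordinates of the camera as it stood for that picture, good to about 4 mm: the middle of the surface that is visible of it).
- spotter.tip_of(camera, thing): "at" ([x, y, z] in m, in the coordinates of the camera as it stood for that picture, good to about 4 mm: a listed point, or the origin of a listed thing).
The state is a dict: "time_s": time; "q": joint angles; "dq": joint speeds; "joint_efforts": joint torques, N m; "eef_pos": TCP position; "eef_rot": TCP orientation; "wrist_force": force on the tool from outside, world axes, zero at the start; "torque": the same for the moment, N m; "opening": opening from 0.0 (shut) to 1.0 (fully open).
Only numpy, scipy, OpenCV 4.12 (cv2) and the standard library are available. Lean on these libraries where they do the work, as an engineer would, in place of code of your own. Each camera call takes 0.05 s, during which the arm holds its last target. There are 200 camera calls.

## Task

Slide the three blue-capped sample pots along the bench, upright and one after the other, through the flared mouth of the steel carrying tray until all three stand fully inside in single file between its side rails; push them, do not pick them up, and leave the orange-capped pot and everything else on the bench where it is. Then take the tray by its black handle, lift it straight up about 10 cm clear of the bench and finish while still holding it there, level and still, with the three pots aboard, ready for a colleague to carry to the curing cabinet.

Things in the scene. Friction and masses are not known exactly. Their poses are not given: they have to be found in the camera images.
- tray: loose open-ended carrying tray of sheet steel, 0.38 kg. Origin: centre of the underside of its floor; z up, x along the lane from the open mouth (-x) to the end stop (+x, at x = +67 mm). Floor 135 mm long (x -67 to +67), 2 mm thick. Two side rails 24 mm high, 2 mm thick, 44 mm apart inside. Over the middle (x = 0) stands a bail 126 mm high: flat bars 12 mm wide outside the rails, a black grip across the top
- tray_mouth (a point): centre of the tray's mouth at bench level, 97 mm from the tray's origin along its -x; same axes. Here the splayed ends of the rails are 78 mm apart; they narrow at 30 degrees to the 44 mm lane over the next 29 mm. A ramp from bench level, starting 9 mm inside the mouth and 20 mm long, leads up to the 2 mm floor. The three pots in a row fill 120 of the floor's 135 mm
- tray_handle (a point): centre of the tray's black grip, 115 mm above the tray's underside: a bar 14 mm thick (along the tray's x), 48 mm long between the uprights (along the tray's y), 22 mm tall, free all round; same axes as the tray. Near above the centre of mass of the loaded tray
- pot1_mid (a point): blue-capped white sample pot, upright cylinder 40 mm in diameter, 50 mm tall, about 85 g, standing on the bench in front of the tray's mouth; the point is its centre, 25 mm above its underside, z up
- pot2_mid (a point): blue-capped white sample pot, upright cylinder 40 mm in diameter, 50 mm tall, about 85 g, standing on the bench in front of the tray's mouth; the point is its centre, 25 mm above its underside, z up
- pot3_mid (a point): blue-capped white sample pot, upright cylinder 40 mm in diameter, 50 mm tall, about 85 g, standing on the bench in front of the tray's mouth; the point is its centre, 25 mm above its underside, z up
- pot_orange_mid (a point): orange-capped pot of the same shape and size, standing among the blue ones: stays where it is; the point is its centre, 25 mm above its underside
- dial_gauge: loose dial gauge lying on its back, 58 mm round, 24 mm high, with a stem reaching 77 mm along its -y; origin under the dial's centre: leave alone
- mouse: black computer mouse 100 x 62 x 33 mm; origin at the centre of its underside: leave alone
- spanner: steel spanner lying flat, about 180 mm long along its x: leave alone
- gauge_bar: square steel reference bar 170 x 16 x 16 mm along its x; origin under its centre: leave alone
- spirit_level: yellow spirit level 160 x 18 x 34 mm along its x; origin under its centre: leave alone
- eye_bolt: steel eye bolt lying flat, 80 mm long, 10 mm high; origin under its eye: leave alone
- table: the white bench, top at height 0, with a thin grey mat (1 mm, no step felt) under the loose things; a blue ring mould (165 mm high) and steel shrinkage frames (90 mm high) stand fixed along its far edge
Not all that is in view belongs to the job. Leave any green or purple look-alike of the part that bears pot3_mid alone. What is shaped like the part that bears pot1_mid but red is not meant.

How it is judged:
By the outcome, as a careful person would: the job done as asked, in the order asked, and still so for the second after the job is handed in, while the arm keeps its last pose, push and grip.
It also fails if it takes over 70 s, if anything falls off the work surface, if the arm or the gripper's body presses on something with over 40 N, if the wrist force passes 120 N, or if a joint passes its speed limit or range.

## Working session

There is one attempt and no reset: what is moved stays moved. The work goes in short steps, Python scripts to look and compute and a shell command to move; the robot and the scene stay as the last step left them, time stands still between calls to the robot, and variables do not carry over. Pictures are saved under pics/ and viewed, about 8 in all and at most 12, crops included, and the job is handed in when it is done.

```bash
mkdir -p pics; ls; cat > h.py <<'E'
import numpy as np, cv2
from scipy.spatial.transform import Rotation as R
from bench import monitor, imaging, order, spotter, ctrl
def cam(n): 
    c=imaging.camera(n); q=np.array(c["orientation"],float)
    c["R"]=R.from_quat(q[[1,2,3,0]]).as_matrix() if q.size==4 else q
    c["f"]=c["img"].shape[0]/2/np.tan(np.radians(c["vfov"])/2); c["o"]=np.array(c["origin"]); return c
def w(c,p): return c["o"]+c["R"]@np.array(p)
def px(c,p):
    v=c["R"].T@(np.array(p)-c["o"]); return np.array([c["cx"]+c["f"]*v[0]/v[2],c["cy"]+c["f"]*v[1]/v[2]])
def onz(c,u,v,z):
    d=c["R"]@np.array([(u-c["cx"])/c["f"],(v-c["cy"])/c["f"],1]); return c["o"]+d*(z-c["o"][2])/d[2]
def save(c,n,box=None,s=1):
    i=c["img"]
    if box: i=i[box[1]:box[3],box[0]:box[2]]
    cv2.imwrite("pics/"+n,cv2.resize(i[:,:,::-1],None,fx=s,fy=s,interpolation=cv2.INTER_CUBIC))
E
python3 - <<'E'
from h import *
for n in("top","side"):
    c=cam(n); save(c,n+"0.png",s=1.5); print(n,c["o"],c["R"].round(2).tolist(),c["f"])
    for t in("tray","tray_mouth","tray_handle","pot1_mid","pot_orange_mid","dial_gauge","mouse","spanner","gauge_bar","spirit_level","eye_bolt"):
        for r in spotter.tip_of(n,t)[:6]:
            p=w(c,r["at"]); print(t,round(r["confidence"],2),p.round(3),px(c,p).round())
E
```

```text
pics
top [ 0.3078123  -0.01483371  1.22790581] [[-0.12, -0.97, 0.21], [-0.99, 0.11, -0.02], [-0.0, -0.21, -0.98]] 362.86502599228487
tray 0.93 [0.551 0.088 0.   ] [212. 203.]
tray 0.2 [ 0.735  0.231 -0.003] [167. 157.]
tray_mouth 0.63 [ 0.558 -0.012  0.001] [240. 198.]
tray_handle 0.77 [0.551 0.084 0.112] [209. 197.]
pot1_mid 0.63 [ 0.729 -0.021  0.026] [237. 149.]
pot1_mid 0.62 [ 0.654 -0.075  0.024] [255. 167.]
pot_orange_mid 0.43 [ 0.481 -0.092  0.027] [267. 216.]
pot_orange_mid 0.42 [ 0.55  0.09 -0.  ] [211. 204.]
dial_gauge 0.66 [ 0.471  0.392 -0.001] [125. 237.]
dial_gauge 0.51 [ 0.695 -0.281  0.001] [311. 152.]
mouse 0.84 [ 0.489 -0.313 -0.002] [330. 208.]
spanner 0.61 [ 0.733  0.23  -0.002] [167. 158.]
gauge_bar 0.57 [ 0.636  0.392 -0.003] [123. 190.]
gauge_bar 0.16 [ 0.734  0.235 -0.002] [166. 158.]
spirit_level 0.56 [ 0.695 -0.281  0.004] [312. 152.]
spirit_level 0.25 [0.47  0.397 0.002] [123. 237.]
eye_bolt 0.5 [ 0.559  0.412 -0.   ] [118. 212.]
side [ 0.43243912 -1.2133358   0.88682588] [[1.0, -0.03, 0.09], [-0.09, -0.55, 0.83], [0.02, -0.83, -0.55]] 482.9587559349821
tray 0.63 [ 0.549  0.087 -0.002] [244. 191.]
tray_mouth 0.67 [ 0.557 -0.012  0.   ] [249. 209.]
tray_mouth 0.43 [0.563 0.407 0.002] [241. 143.]
tray_mouth 0.33 [ 0.548  0.089 -0.002] [243. 191.]
tray_handle 0.78 [0.552 0.086 0.115] [245. 161.]
pot1_mid 0.65 [ 0.651 -0.079  0.023] [283. 214.]
pot1_mid 0.63 [ 0.732 -0.022  0.023] [306. 202.]
pot_orange_mid 0.51 [ 0.479 -0.091  0.027] [225. 218.]
dial_gauge 0.64 [ 0.469  0.393 -0.003] [216. 147.]
mouse 0.76 [ 0.485 -0.318  0.001] [232. 280.]
spanner 0.75 [0.734 0.233 0.004] [292. 165.]
spanner 0.16 [0.466 0.39  0.   ] [215. 147.]
gauge_bar 0.44 [ 0.635  0.396 -0.003] [260. 145.]
spirit_level 0.67 [ 0.693 -0.28   0.001] [309. 266.]
spirit_level 0.62 [ 0.489 -0.314  0.003] [233. 279.]
eye_bolt 0.43 [0.561 0.408 0.003] [240. 143.]
```

```bash
python3 - <<'E'
from h import *
a=cam("top"); b=cam("side")
i=cv2.resize(a["img"][100:260,80:380],None,fx=2.6,fy=2.6,interpolation=cv2.INTER_CUBIC)[:,:780]
cv2.imwrite("pics/c1.png",i[:,:,::-1])
i=cv2.resize(b["img"][110:310,140:400],None,fx=3,fy=3,interpolation=cv2.INTER_CUBIC)[:600]
cv2.imwrite("pics/c2.png",i[:,:,::-1])
for n,c in(("top",a),("side",b)):
  for t in("pot2_mid","pot3_mid","pot1_mid"):
    for r in spotter.recognise(n,t)+spotter.tip_of(n,t):
      p=w(c,r["at"]); print(n,t,round(r["confidence"],2),p.round(3),px(c,p).round())
E
```

```text
top pot2_mid 0.56 [ 0.609 -0.145  0.048] [278. 176.]
top pot2_mid 0.22 [0.734 0.238 0.007] [164. 157.]
top pot2_mid 0.69 [ 0.617 -0.149  0.022] [278. 176.]
top pot2_mid 0.18 [ 0.527 -0.155  0.027] [283. 201.]
top pot2_mid 0.17 [0.636 0.391 0.001] [123. 189.]
top pot3_mid 0.71 [ 0.519 -0.151  0.049] [283. 202.]
top pot3_mid 0.57 [ 0.446 -0.189  0.048] [298. 222.]
top pot3_mid 0.47 [ 0.327 -0.14   0.049] [288. 261.]
top pot3_mid 0.55 [ 0.528 -0.153  0.028] [283. 200.]
top pot3_mid 0.52 [ 0.324 -0.139  0.026] [287. 262.]
top pot3_mid 0.47 [ 0.453 -0.192  0.022] [297. 221.]
top pot3_mid 0.25 [0.556 0.085 0.113] [209. 195.]
top pot1_mid 0.61 [ 0.721 -0.02   0.049] [237. 148.]
top pot1_mid 0.56 [ 0.644 -0.071  0.05 ] [255. 168.]
top pot1_mid 0.56 [ 0.653 -0.07   0.023] [254. 168.]
top pot1_mid 0.54 [ 0.726 -0.021  0.024] [237. 150.]
side pot2_mid 0.83 [ 0.621 -0.166  0.04 ] [277. 229.]
side pot2_mid 0.69 [0.553 0.078 0.008] [245. 190.]
side pot2_mid 0.69 [ 0.623 -0.153  0.026] [277. 230.]
side pot2_mid 0.19 [ 0.559 -0.013 -0.003] [250. 210.]
side pot3_mid 0.6 [ 0.52  -0.171  0.037] [241. 232.]
side pot3_mid 0.58 [ 0.451 -0.206  0.041] [216. 241.]
side pot3_mid 0.82 [ 0.32  -0.138  0.023] [169. 232.]
side pot3_mid 0.69 [ 0.451 -0.189  0.024] [216. 241.]
side pot3_mid 0.53 [ 0.523 -0.154  0.027] [242. 231.]
side pot1_mid 0.75 [ 0.65  -0.091  0.04 ] [283. 212.]
side pot1_mid 0.58 [ 0.725 -0.038  0.034] [305. 203.]
side pot1_mid 0.57 [0.636 0.382 0.017] [261. 143.]
side pot1_mid 0.39 [ 0.619 -0.163  0.038] [276. 229.]
side pot1_mid 0.78 [ 0.729 -0.02   0.022] [305. 202.]
side pot1_mid 0.56 [ 0.647 -0.077  0.023] [281. 214.]
```

View pics/c1.png

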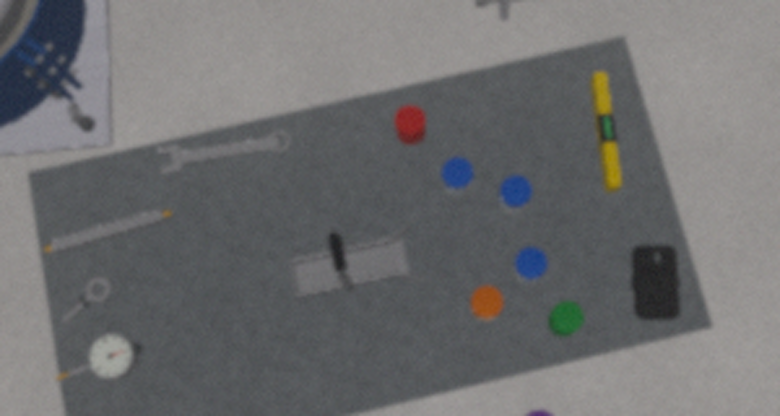

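View pics/c2.png

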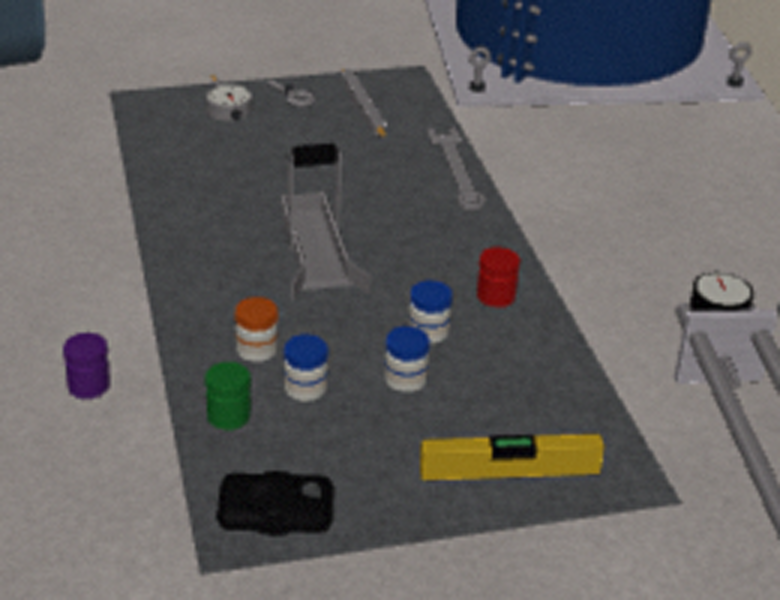

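The blue pots, in side pixels, are A (283,214), B (277,229) and C (242,231). Both cameras show blue caps on all three. Red (305,202), green (216,241), purple (169,232) and orange (225,218) are not meant. The order is A, then C, then B. The lane heading is about 94°.

```bash
python3 - <<'E'
from h import *
o=monitor.get_obs(); q=o["eef_rot"]; M=R.from_quat([q[1],q[2],q[3],q[0]]).as_matrix()
print(o["time_s"],o["eef_pos"],M.round(3).tolist(),"jaw yaw",np.degrees(np.arctan2(M[1,1],M[0,1])),o["opening"],o["q"])
a=cam("top"); b=cam("side")
# refine caps: blobs by hue
for n,c in(("top",a),("side",b)):
    h=cv2.cvtColor(c["img"],cv2.COLOR_RGB2HSV)
    for nm,lo,hi in(("blue",105,125),("orange",5,16)):
        m=((h[...,0]>=lo)&(h[...,0]<=hi)&(h[...,1]>150)&(h[...,2]>60)).astype(np.uint8)
        k,_,s,ce=cv2.connectedComponentsWithStats(m)
        for j in range(1,k):
            if 30<s[j,4]<500: print(n,nm,s[j,4],ce[j].round(1),onz(c,*ce[j],.048 if n=="top" else .044).round(4))
E
```

```text
1.9 [ 0.24793742 -0.51882853  0.2312864 ] [[0.902, 0.431, 0.0], [0.431, -0.902, -0.0], [-0.0, 0.0, -1.0]] jaw yaw -64.45923918623583 0.9975753703669348 [-1.33132018e+00  1.80814932e-01  1.60698688e+00 -3.26867082e-06
  1.35377512e+00 -2.06293516e-01]
top blue 46 [57.8 47.6] [1.1842 0.5888 0.048 ]
top blue 45 [10.6 63. ] [1.1416 0.7592 0.048 ]
top blue 90 [255.4 165.9] [ 0.6529 -0.0746  0.048 ]
top blue 91 [277.9 173. ] [ 0.6192 -0.1469  0.048 ]
top blue 79 [501.  177.3] [ 0.5173 -0.8866  0.048 ]
top blue 95 [283.9 200.7] [ 0.5227 -0.154   0.048 ]
top orange 104 [266.9 215.7] [ 0.4798 -0.0917  0.048 ]
side blue 130 [30.1 60.6] [-0.4395  1.2567  0.044 ]
side blue 96 [308.2  80.6] [0.9223 0.9297 0.044 ]
side blue 79 [349.   78.8] [1.1242 0.9455 0.044 ]
side blue 113 [283.3 208.3] [ 0.6525 -0.0757  0.044 ]
side blue 128 [275.3 223.8] [ 0.6187 -0.148   0.044 ]
side blue 132 [241.5 226.7] [ 0.5224 -0.1548  0.044 ]
side orange 131 [224.9 214.1] [ 0.479  -0.0929  0.044 ]
```

```bash
python3 -m pendant '[[[37,37,0,-10,24],[37,37,0,-10,24],[37,37,0,-10,24],[37,37,0,0,24],[37,37,0,0,24],[37,37,0,0,24],[37,37,0,0,24],[37,37,0,0,24]]]'; python3 -m pendant '[[[37,36,0,0,24],[37,36,0,0,24],[37,36,0,0,24],[37,37,0,0,24],[0,0,-50,0,24],[0,0,-50,0,24],[0,0,0,0,24]]]'
```

```text
time_s: 3.0
eef_pos: [0.5451, -0.2215, 0.2315]
eef_rot: [0.0, 0.999, -0.039, 0.0]
wrist_force: [-0.1, -0.3, 0.0]
opening: 0.284
time_s: 3.88
eef_pos: [0.6883, -0.0766, 0.1257]
eef_rot: [-0.001, 0.999, -0.039, -0.005]
wrist_force: [-0.3, -0.2, 0.9]
opening: 0.277
```

```bash
python3 -m pendant '[[[0,-1,-40,0,24],[0,0,-40,0,24],[0,0,-30,0,24],[0,0,-11,0,24],[0,0,0,0,24],[0,0,0,0,24]]]'; python3 - <<'E'
from h import *
a=cam("side"); save(a,"s1.png",(190,150,350,290),5)
E
```

```text
time_s: 4.62
eef_pos: [0.6937, -0.0793, 0.0129]
eef_rot: [0.0, 0.999, -0.039, 0.002]
wrist_force: [0.0, -0.6, 0.0]
opening: 0.284
```

View pics/s1.png

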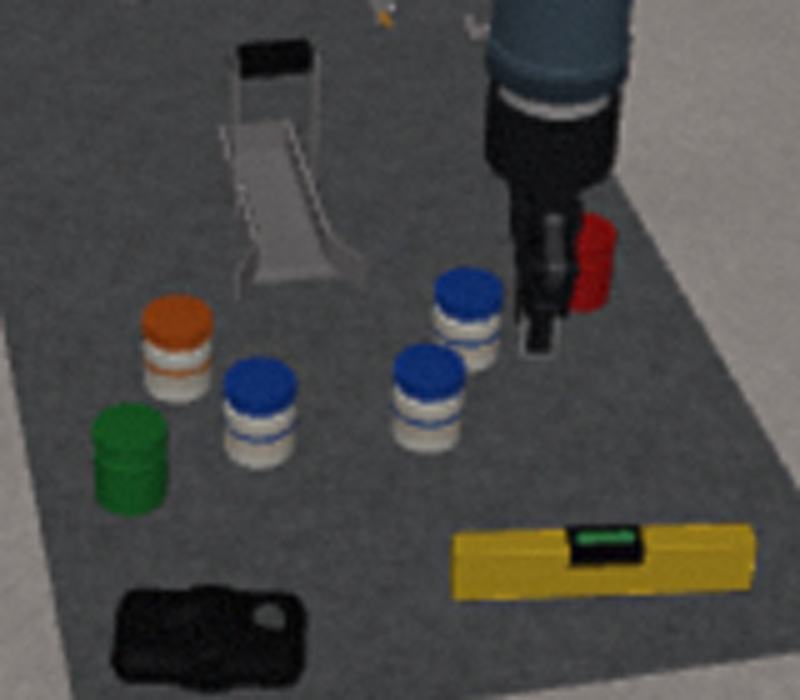

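The gripper stands right of A at (540,330 in the crop), clear of the red pot. I'll push A in −x.

```bash
cat > find.py <<'E'
from h import *
import sys
o=monitor.get_obs(); print("t",round(o["time_s"],2),"tcp",np.round(o["eef_pos"],4),"F",np.round(o["wrist_force"],1))
for n in("top","side"):
    c=cam(n); h=cv2.cvtColor(c["img"],cv2.COLOR_RGB2HSV)
    for nm,lo,hi in(("blue",105,125),("orange",5,16)):
        m=((h[...,0]>=lo)&(h[...,0]<=hi)&(h[...,1]>150)&(h[...,2]>60)).astype(np.uint8)
        k,_,s,ce=cv2.connectedComponentsWithStats(m)
        for j in range(1,k):
            p=onz(c,*ce[j],.048 if n=="top" else .044)
            if 15<s[j,4]<500 and .3<p[0]<.8 and -.4<p[1]<.3:
                u=np.array([np.cos(np.radians(94)),np.sin(np.radians(94))]); d=p[:2]-[.5505,.0865]
                print(n,nm,s[j,4],p.round(4)[:2],"tray xy mm",(d@u*1000).round(),((u[0]*d[1]-u[1]*d[0])*1000).round())
    for t in sys.argv[1:]:
        for r in spotter.tip_of(n,t)[:3]: print(n,t,round(r["confidence"],2),w(c,r["at"]).round(4))
E
python3 -m pendant '[[[-10,1,0,0,24],[-13,1,0,0,24],[-13,1,0,0,24],[-13,1,0,0,24],[-13,1,0,0,24],[-13,1,0,0,24],[-13,1,0,0,24],[-8,1,0,0,24]]]'; python3 find.py
```

```text
time_s: 5.68
eef_pos: [0.5949, -0.0707, 0.0102]
eef_rot: [-0.0, 0.999, -0.039, -0.0]
wrist_force: [0.7, -0.1, 1.0]
opening: 0.278
t 5.67 tcp [ 0.5949 -0.0707  0.0102] F [ 0.7 -0.1  1. ]
top blue 19 [ 0.6138 -0.1589] tray xy mm -249.0 -46.0
top blue 96 [ 0.5232 -0.1538] tray xy mm -238.0 44.0
side blue 106 [ 0.565  -0.0706] tray xy mm -158.0 -4.0
side blue 129 [ 0.6191 -0.148 ] tray xy mm -239.0 -52.0
side blue 132 [ 0.5225 -0.1547] tray xy mm -239.0 45.0
side orange 132 [ 0.4791 -0.0928] tray xy mm -174.0 84.0
```

```bash
python3 -m pendant '[[[-4,0,0,0,24],[0,0,0,0,24],[20,0,0,0,24],[5,0,45,0,24],[0,0,45,9.8,24],[-6,-5,0,9.8,24],[-6,-5,0,9.8,24],[-6,-5,0,9.8,24]]]'; python3 -m pendant '[[[-6,-5,0,9.8,24],[-6,-5,0,9.8,24],[-6,-5,0,9.8,24],[-6,-5,0,9.8,24],[-7,-5,0,9.8,24],[0,0,0,10.3,24],[0,0,0,0,24]]]';python3 find.py
```

```text
time_s: 6.78
eef_pos: [0.5988, -0.0859, 0.1003]
eef_rot: [-0.0, 0.954, 0.301, -0.0]
wrist_force: [-0.2, -0.4, -0.5]
opening: 0.285
time_s: 7.65
eef_pos: [0.5679, -0.1109, 0.1002]
eef_rot: [-0.0, 0.682, 0.731, -0.0]
wrist_force: [0.4, -0.3, 0.1]
opening: 0.284
t 7.65 tcp [ 0.5679 -0.1109  0.1002] F [ 0.4 -0.3  0.1]
side blue 114 [ 0.5637 -0.0705] tray xy mm -158.0 -2.0
side blue 130 [ 0.619  -0.1478] tray xy mm -239.0 -52.0
side blue 133 [ 0.5224 -0.1546] tray xy mm -239.0 45.0
side orange 131 [ 0.4792 -0.093 ] tray xy mm -174.0 84.0
```

```bash
python3 -m pendant '[[[-1.5,0,-40,0,24],[0,0,-40,0,24],[0,0,-10,0,24],[0,0,0,0,24],[-0.7,10,0,0,24],[-0.8,12,0,0,24],[-0.8,12,0,0,24],[-0.8,12,0,0,24]]]'; python3 -m pendant '[[[-0.8,12,0,0,24],[-0.8,12,0,0,24],[-0.7,11,0,0,24],[0,0,0,0,24]]]';python3 find.py tray_mouth tray_handle tray
```

```text
time_s: 8.75
eef_pos: [0.5637, -0.0639, 0.0109]
eef_rot: [0.001, 0.682, 0.732, 0.0]
wrist_force: [-0.5, -0.1, 0.9]
opening: 0.279
time_s: 9.25
eef_pos: [0.5606, -0.0286, 0.01]
eef_rot: [-0.001, 0.681, 0.732, -0.0]
wrist_force: [0.6, -1.2, -0.2]
opening: 0.278
t 9.25 tcp [ 0.5606 -0.0286  0.01  ] F [ 0.6 -1.2 -0.2]
top blue 95 [ 0.6192 -0.1474] tray xy mm -238.0 -52.0
top blue 96 [ 0.523  -0.1536] tray xy mm -238.0 44.0
top orange 98 [ 0.4797 -0.0922] tray xy mm -173.0 83.0
top tray_handle 0.71 [0.5482 0.0855 0.1142]
top tray 0.62 [0.5496 0.0902 0.0016]
side blue 56 [ 0.5632 -0.0065] tray xy mm -94.0 -6.0
side blue 130 [ 0.619  -0.1478] tray xy mm -239.0 -52.0
side blue 132 [ 0.5224 -0.1548] tray xy mm -239.0 45.0
side orange 131 [ 0.4793 -0.0927] tray xy mm -174.0 84.0
side tray_mouth 0.5 [ 0.56   -0.015   0.0017]
side tray_handle 0.5 [0.5504 0.0828 0.1134]
side tray 0.61 [ 0.5492  0.0848 -0.0028]
```

```bash
python3 -m pendant '[[[1,-12,0,0,0],[-1,0,0,0,0],[0,0,0,0,0],[0,0,0,0,0],[-0.7,10,0,0,0],[-0.7,10,0,0,0],[-0.7,10,0,0,0],[-0.7,10,0,0,0]]]'; python3 -m pendant '[[[-0.7,9,0,0,0],[-0.7,8,0,0,0],[0,0,0,0,0]]]';python3 find.py; python3 - <<'E'
from h import *
a=cam("side"); save(a,"s2.png",(190,130,350,270),5)
E
```

```text
time_s: 10.65
eef_pos: [0.5582, -0.0008, 0.0103]
eef_rot: [-0.0, 0.682, 0.732, -0.0]
wrist_force: [0.6, -0.6, -0.2]
opening: -0.0
time_s: 11.02
eef_pos: [0.5566, 0.0159, 0.0102]
eef_rot: [-0.0, 0.681, 0.732, -0.0]
wrist_force: [-0.6, -1.1, -0.9]
opening: 0.001
t 11.03 tcp [0.5566 0.0159 0.0102] F [-0.6 -1.1 -0.9]
top blue 93 [ 0.6191 -0.1471] tray xy mm -238.0 -52.0
top blue 95 [ 0.523  -0.1538] tray xy mm -238.0 44.0
top orange 103 [ 0.4796 -0.0916] tray xy mm -173.0 83.0
side blue 129 [ 0.6191 -0.148 ] tray xy mm -239.0 -52.0
side blue 132 [ 0.5224 -0.1548] tray xy mm -239.0 45.0
side orange 130 [ 0.4789 -0.0929] tray xy mm -174.0 84.0
```

View pics/s2.png

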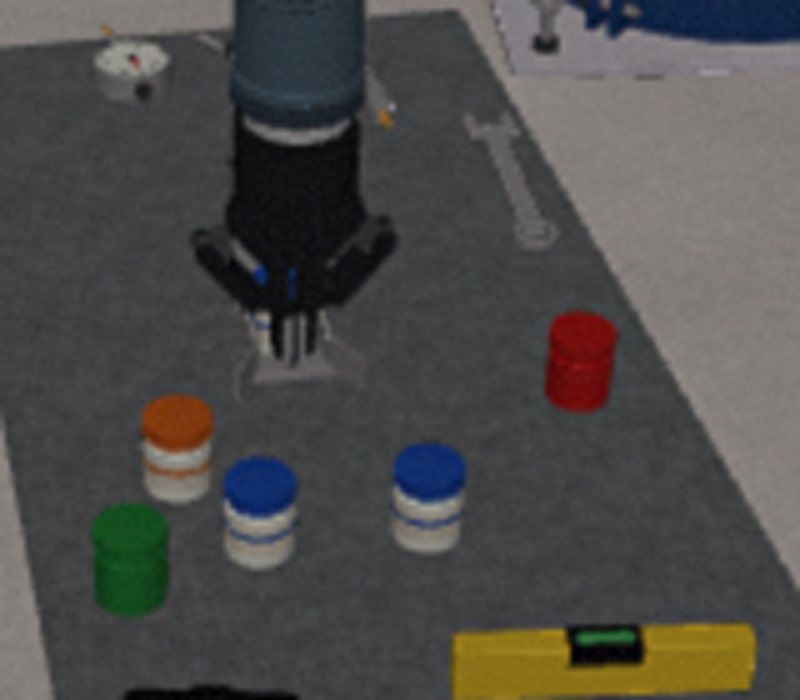

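```bash
python3 -m pendant '[[[1.4,-20,0,0,0],[1.4,-20,0,0,0],[1.2,-20,0,0,0],[0,0,45,0,24],[0,0,45,-9.2,24],[-10,-18,0,-9.2,24],[-10,-18,0,-9.2,24],[-10,-18,0,-9.2,24]]]'; python3 -m pendant '[[[-10,-18,0,-9.2,24],[-10,-18,0,-9.2,24],[-10,-18,0,-9.4,24],[-10,-20,0,0,24],[0,0,0,0,24],[0,0,0,0,24]]]';python3 find.py tray_handle tray tray_mouth
```

```text
time_s: 12.18
eef_pos: [0.5305, -0.1007, 0.1005]
eef_rot: [0.0, 0.879, 0.476, 0.0]
wrist_force: [0.1, -0.5, 0.6]
opening: 0.283
time_s: 12.92
eef_pos: [0.4908, -0.1732, 0.1003]
eef_rot: [-0.0, 0.967, 0.254, 0.0]
wrist_force: [0.5, 0.5, 0.7]
opening: 0.28
t 12.93 tcp [ 0.4908 -0.1732  0.1003] F [0.5 0.5 0.7]
top blue 83 [ 0.6201 -0.1455] tray xy mm -236.0 -53.0
top blue 91 [0.5547 0.0464] tray xy mm -40.0 -1.0
top blue 49 [ 0.5215 -0.1509] tray xy mm -235.0 45.0
top tray_handle 0.95 [0.5517 0.0866 0.1136]
top tray 0.67 [0.5501 0.0867 0.0051]
top tray_mouth 0.86 [ 0.5573 -0.0095 -0.0012]
side blue 87 [0.5552 0.0492] tray xy mm -38.0 -2.0
side blue 129 [ 0.6191 -0.148 ] tray xy mm -239.0 -52.0
side blue 132 [ 0.5224 -0.1548] tray xy mm -239.0 45.0
side orange 86 [ 0.4744 -0.0976] tray xy mm -178.0 89.0
side tray_handle 0.83 [0.5512 0.0853 0.1162]
side tray_handle 0.24 [0.5543 0.0444 0.027 ]
side tray 0.54 [ 0.547   0.0838 -0.0032]
side tray_mouth 0.67 [ 5.578e-01 -1.480e-02 -3.000e-04]
```

```bash
python3 -m pendant '[[[0,0,-40,0,24],[0,0,-40,0,24],[0,0,-10,0,24],[0,0,0,0,24],[10,5.7,0,0,24],[10,5.7,0,0,24],[10,5.7,0,0,24],[10,5.7,0,0,24]]]'; python3 -m pendant '[[[10,5.7,0,0,24],[0,0,0,0,24]]]';python3 find.py
```

```text
time_s: 14.32
eef_pos: [0.532, -0.1496, 0.0108]
eef_rot: [0.0, 0.967, 0.254, 0.0]
wrist_force: [-1.2, 0.6, 0.0]
opening: 0.283
time_s: 14.58
eef_pos: [0.5417, -0.1438, 0.0103]
eef_rot: [0.0, 0.967, 0.255, 0.0]
wrist_force: [0.1, -0.1, 0.0]
opening: 0.281
t 14.57 tcp [ 0.5417 -0.1438  0.0103] F [ 0.1 -0.1  0. ]
top blue 92 [0.5548 0.0461] tray xy mm -41.0 -2.0
side blue 129 [ 0.6191 -0.148 ] tray xy mm -239.0 -52.0
side orange 132 [ 0.4793 -0.093 ] tray xy mm -174.0 84.0
```

```bash
python3 -m pendant '[[[-17,-10,0,0,24],[0,0,45,0,18],[0,0,45,9.2,18],[7,-3,0,9.2,18],[7,-3,0,9.2,18],[7,-3,0,9.2,18],[7,-3,0,9.2,18],[8,-3,0,9.2,18]]]'; python3 -m pendant '[[[8,-2,0,9.4,18],[0,0,0,0,18],[0,0,0,0,18]]]';python3 find.py
```

```text
time_s: 15.68
eef_pos: [0.5585, -0.1702, 0.0999]
eef_rot: [-0.0, 0.738, 0.675, -0.0]
wrist_force: [-0.5, 0.4, 0.1]
opening: 0.209
time_s: 16.05
eef_pos: [0.5668, -0.1716, 0.1]
eef_rot: [-0.0, 0.683, 0.73, -0.0]
wrist_force: [0.0, 0.0, 0.7]
opening: 0.214
t 16.05 tcp [ 0.5668 -0.1716  0.1   ] F [0.  0.  0.7]
top blue 54 [ 0.6185 -0.1492] tray xy mm -240.0 -51.0
top blue 92 [0.5549 0.0464] tray xy mm -40.0 -2.0
side blue 127 [ 0.5657 -0.1316] tray xy mm -219.0 0.0
side blue 129 [ 0.6191 -0.148 ] tray xy mm -239.0 -52.0
side orange 132 [ 0.4791 -0.0928] tray xy mm -174.0 84.0
```

```bash
python3 -m pendant '[[[1.5,0,-40,0,18],[0,0,-40,0,18],[0,0,-10,0,18],[0,0,0,0,18],[-0.8,12,0,0,18],[-0.8,12,0,0,18],[-0.8,12,0,0,18],[-0.9,12,0,0,18]]]'; python3 -m pendant '[[[-0.8,12,0,0,18],[-0.8,12,0,0,18],[-0.8,12,0,0,18],[-0.9,12,0,0,18],[-0.8,12,0,0,18],[-0.8,12,0,0,18],[-0.8,12,0,0,18],[-0.7,10,0,0,18]]]';python3 find.py
```

```text
time_s: 17.15
eef_pos: [0.5663, -0.1224, 0.0109]
eef_rot: [0.0, 0.682, 0.732, 0.0]
wrist_force: [0.3, -1.3, 0.9]
opening: 0.215
time_s: 18.15
eef_pos: [0.5596, -0.0285, 0.0103]
eef_rot: [-0.0, 0.682, 0.732, -0.0]
wrist_force: [0.1, -1.1, 0.7]
opening: 0.207
t 18.15 tcp [ 0.5596 -0.0285  0.0103] F [ 0.1 -1.1  0.7]
top blue 94 [ 0.6192 -0.1472] tray xy mm -238.0 -52.0
top orange 98 [ 0.4797 -0.0927] tray xy mm -174.0 83.0
side blue 43 [ 0.5617 -0.0037] tray xy mm -91.0 -5.0
side blue 129 [ 0.6191 -0.148 ] tray xy mm -239.0 -52.0
side orange 131 [ 0.4792 -0.093 ] tray xy mm -174.0 84.0
```

```bash
python3 -m pendant '[[[1,-12,0,0,0],[0,0,0,0,0],[0,0,0,0,0],[0,0,0,0,0],[-0.7,10,0,0,0],[-0.7,10,0,0,0],[-0.7,10,0,0,0],[-0.7,10,0,0,0]]]'; python3 -m pendant '[[[-0.7,9,0,0,0],[-0.7,8,0,0,0],[0,0,0,0,0]]]'; python3 -m pendant '[[[1.4,-20,0,0,0],[1.4,-20,0,0,0],[1.2,-20,0,0,0],[0,0,45,0,24],[0,0,45,0,24],[0,0,0,0,24]]]';python3 find.py tray_handle tray_mouth
```

```text
time_s: 19.25
eef_pos: [0.5578, -0.0004, 0.0103]
eef_rot: [0.0, 0.682, 0.732, -0.0]
wrist_force: [0.2, -0.3, 0.4]
opening: 0.0
time_s: 19.62
eef_pos: [0.5563, 0.0165, 0.0102]
eef_rot: [-0.0, 0.681, 0.732, 0.0]
wrist_force: [-0.2, 0.5, 0.8]
opening: -0.001
time_s: 20.38
eef_pos: [0.5636, -0.0468, 0.1046]
eef_rot: [0.004, 0.682, 0.731, 0.002]
wrist_force: [1.7, -0.4, -0.0]
opening: 0.285
t 20.38 tcp [ 0.5636 -0.0468  0.1046] F [ 1.7 -0.4 -0. ]
top blue 61 [ 0.617  -0.1522] tray xy mm -243.0 -50.0
top orange 27 [ 0.4766 -0.1031] tray xy mm -184.0 87.0
top tray_handle 0.6 [0.5536 0.0857 0.1109]
top tray_handle 0.39 [ 0.6938 -0.2845  0.0029]
top tray_mouth 0.77 [ 0.558  -0.0105 -0.0011]
side blue 52 [0.5648 0.0607] tray xy mm -27.0 -12.0
side blue 36 [0.5388 0.0614] tray xy mm -24.0 13.0
side blue 130 [ 0.619  -0.1478] tray xy mm -239.0 -52.0
side orange 131 [ 0.479  -0.0929] tray xy mm -174.0 84.0
side tray_mouth 0.84 [ 0.5594 -0.014  -0.0012]
```

```bash
python3 -m pendant '[[[13.5,-17,0,9,24],[13.5,-17,0,9,24],[13.5,-17,0,9,24],[13.5,-17,0,9,24],[13.5,-17,0,9,24],[13.5,-17,0,9,24],[13.5,-17,0,9,24],[0,0,0,0,24]]]';python3 find.py
```

```text
time_s: 21.68
eef_pos: [0.6548, -0.1642, 0.0989]
eef_rot: [-0.001, 0.2, 0.98, 0.0]
wrist_force: [-1.5, -0.2, -0.7]
opening: 0.281
t 21.68 tcp [ 0.6548 -0.1642  0.0989] F [-1.5 -0.2 -0.7]
top blue 123 [0.5537 0.0548] tray xy mm -32.0 -1.0
top blue 19 [0.5521 0.0993] tray xy mm 13.0 -2.0
side blue 174 [0.5524 0.0686] tray xy mm -18.0 -1.0
side blue 130 [ 0.619  -0.1478] tray xy mm -239.0 -52.0
side orange 131 [ 0.479  -0.0929] tray xy mm -174.0 84.0
```

```bash
python3 -m pendant '[[[0,0,-40,0,24],[0,0,-40,0,24],[0,0,-10,0,24],[0,0,0,0,24],[-10.7,4.5,0,0,24],[-10.7,4.5,0,0,24],[-10.7,4.5,0,0,24],[-10.7,4.5,0,0,24]]]'; python3 -m pendant '[[[-10.7,4.5,0,0,24],[-10,4.2,0,0,24],[0,0,0,0,24]]]';python3 find.py
```

```text
time_s: 22.78
eef_pos: [0.6118, -0.1452, 0.0111]
eef_rot: [0.001, 0.199, 0.98, -0.0]
wrist_force: [1.4, 0.2, 1.0]
opening: 0.279
time_s: 23.15
eef_pos: [0.5901, -0.1359, 0.0098]
eef_rot: [-0.001, 0.199, 0.98, 0.0]
wrist_force: [0.4, 0.8, 0.2]
opening: 0.277
t 23.15 tcp [ 0.5901 -0.1359  0.0098] F [0.4 0.8 0.2]
top blue 124 [0.5537 0.055 ] tray xy mm -32.0 -1.0
top blue 19 [0.5519 0.0993] tray xy mm 13.0 -2.0
side blue 173 [0.5523 0.0688] tray xy mm -18.0 -1.0
side blue 64 [ 0.5551 -0.1265] tray xy mm -213.0 10.0
side orange 131 [ 0.479  -0.0929] tray xy mm -174.0 84.0
```

```bash
python3 -m pendant '[[[18,-8,0,0,24],[0,0,45,0,24],[0,0,45,-9,24],[-7,-4,0,-9,24],[-7,-4,0,-9,24],[-7,-4,0,-9,24],[-7,-4,0,-9,24],[-7,-3,0,-9,24]]]'; python3 -m pendant '[[[-5,-3,0,-9,24],[0,0,0,0,24],[0,0,0,0,24]]]';python3 find.py
```

```text
time_s: 24.25
eef_pos: [0.5743, -0.1638, 0.1]
eef_rot: [-0.0, 0.624, 0.781, -0.0]
wrist_force: [0.5, 0.3, 0.2]
opening: 0.281
time_s: 24.62
eef_pos: [0.5697, -0.1666, 0.1002]
eef_rot: [-0.0, 0.681, 0.733, 0.0]
wrist_force: [0.7, 0.3, -0.1]
opening: 0.279
t 24.62 tcp [ 0.5697 -0.1666  0.1002] F [ 0.7  0.3 -0.1]
top blue 126 [0.5535 0.0553] tray xy mm -31.0 -1.0
top blue 17 [0.5518 0.0998] tray xy mm 13.0 -2.0
side blue 34 [0.5425 0.097 ] tray xy mm 11.0 7.0
side blue 25 [0.5537 0.0368] tray xy mm -50.0 0.0
side blue 126 [ 0.5638 -0.1269] tray xy mm -214.0 2.0
side orange 131 [ 0.479  -0.0929] tray xy mm -174.0 84.0
```

```bash
python3 -m pendant '[[[-2.5,0,-40,0,24],[0,0,-40,0,24],[0,0,-10,0,24],[0,0,0,0,24],[-0.8,12,0,0,24],[-0.8,12,0,0,24],[-0.8,12,0,0,24],[-0.8,12,0,0,24]]]'; python3 -m pendant '[[[-0.8,12,0,0,24],[-0.8,12,0,0,24],[-0.8,12,0,0,24],[-0.8,12,0,0,24],[-0.7,12,0,0,24],[-0.7,12,0,0,24],[-0.7,12,0,0,24],[-0.4,6,0,0,24]]]';python3 find.py
```

```text
time_s: 25.72
eef_pos: [0.5641, -0.1177, 0.011]
eef_rot: [0.001, 0.682, 0.732, 0.0]
wrist_force: [-0.1, -1.3, 1.2]
opening: 0.278
time_s: 26.72
eef_pos: [0.5579, -0.0277, 0.0102]
eef_rot: [-0.0, 0.682, 0.732, -0.0]
wrist_force: [-0.3, -0.9, 0.9]
opening: 0.281
t 26.73 tcp [ 0.5579 -0.0277  0.0102] F [-0.3 -0.9  0.9]
top orange 96 [ 0.4795 -0.0924] tray xy mm -174.0 83.0
side blue 51 [ 0.5603 -0.0037] tray xy mm -91.0 -3.0
side orange 131 [ 0.479  -0.0928] tray xy mm -174.0 84.0
```

```bash
python3 -m pendant '[[[1,-12,0,0,0],[0,0,0,0,0],[0,0,0,0,0],[0,0,0,0,0],[-0.7,10,0,0,0],[-0.7,10,0,0,0],[-0.7,10,0,0,0],[-0.7,10,0,0,0]]]'; python3 find.py
```

```text
time_s: 27.82
eef_pos: [0.5562, 0.0002, 0.0104]
eef_rot: [0.0, 0.682, 0.732, -0.0]
wrist_force: [0.4, -1.8, 1.4]
opening: 0.001
t 27.82 tcp [5.562e-01 2.000e-04 1.040e-02] F [ 0.4 -1.8  1.4]
top orange 103 [ 0.4796 -0.0916] tray xy mm -173.0 83.0
side orange 131 [ 0.4792 -0.093 ] tray xy mm -174.0 84.0
```

```bash
python3 -m pendant '[[[-0.6,8,0,0,0],[-0.6,8,0,0,0],[0,0,0,0,0],[1.4,-20,0,0,0],[1.4,-20,0,0,0],[1.2,-20,0,0,0],[0,0,50,0,40],[0,0,50,0,60]]]'; python3 -m pendant '[[[-30,-20,50,0,60],[-50,-20,50,0,60],[-50,-20,0,0,60],[-40,-20,0,0,60]]]'; python3 find.py tray tray_handle tray_mouth; python3 - <<'E'
from h import *
a=cam("side");b=cam("top")
f=lambda c,x0,y0,x1,y1:cv2.resize(c["img"][y0:y1,x0:x1],(400,400),interpolation=cv2.INTER_CUBIC)
cv2.imwrite("pics/s3.png",np.hstack([f(a,205,135,285,215),f(b,170,160,250,240)])[:,:,::-1])
E
```

```text
time_s: 28.92
eef_pos: [0.5584, -0.0464, 0.1107]
eef_rot: [-0.001, 0.683, 0.731, -0.0]
wrist_force: [1.0, -1.1, 0.6]
opening: 0.42
time_s: 29.42
eef_pos: [0.395, -0.1232, 0.2036]
eef_rot: [0.001, 0.682, 0.731, 0.0]
wrist_force: [-0.0, -1.3, 0.9]
opening: 0.705
t 29.43 tcp [ 0.395  -0.1232  0.2036] F [-0.  -1.3  0.9]
top blue 124 [0.552 0.054] tray xy mm -32.0 1.0
top blue 119 [0.5482 0.1211] tray xy mm 35.0 -0.0
top tray 0.93 [ 5.508e-01  8.590e-02 -1.000e-04]
top tray_handle 0.88 [0.5516 0.0841 0.1127]
top tray_mouth 0.9 [ 0.5565 -0.0109 -0.0018]
side blue 247 [0.5497 0.0866] tray xy mm 0.0 1.0
side orange 132 [ 0.4791 -0.0928] tray xy mm -174.0 84.0
side tray 0.56 [ 0.5508  0.0889 -0.0051]
side tray_handle 0.69 [0.5504 0.0856 0.1132]
side tray_mouth 0.84 [ 0.5612 -0.0127  0.0009]
```

View pics/s3.png

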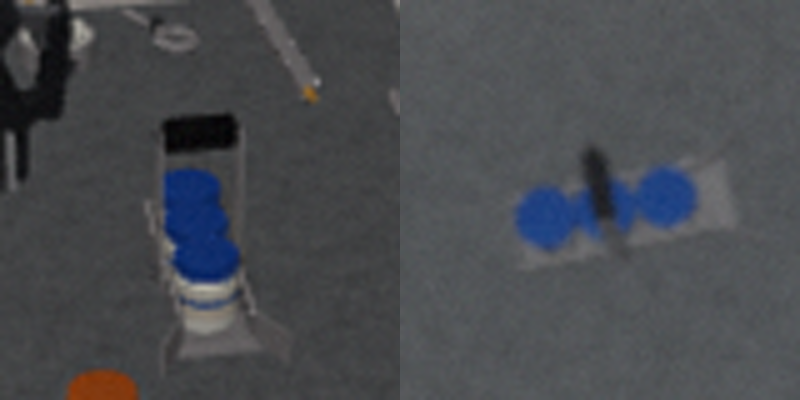

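All three pots stand in single file inside the lane: the caps run at (545,215) to (665,197) in the top crop, and the bare ramp is behind them. Next is the handle.

```bash
python3 -m pendant '[[[18,23,0,10,60],[18,23,0,10,60],[18,23,0,10,60],[18,23,0,10,60],[18,23,0,10,60],[18,23,0,10,60],[18,23,0,10,60],[18,23,0,10,60]]]'; python3 -m pendant '[[[17,25,0,10,60],[0,0,0,0,60],[0,0,0,0,60]]]'; python3 find.py tray_handle; python3 - <<'E'
from h import *
a=cam("side"); save(a,"s4.png",(200,110,300,210),6)
E
```

```text
time_s: 30.92
eef_pos: [0.5412, 0.0639, 0.2023]
eef_rot: [-0.0, 0.048, 0.999, 0.0]
wrist_force: [0.8, -1.4, -0.0]
opening: 0.699
time_s: 31.3
eef_pos: [0.5571, 0.0875, 0.2022]
eef_rot: [-0.001, -0.035, 0.999, -0.0]
wrist_force: [-0.6, 0.4, -0.3]
opening: 0.705
t 31.3 tcp [0.5571 0.0875 0.2022] F [-0.6  0.4 -0.3]
top blue 90 [0.5526 0.0471] tray xy mm -40.0 1.0
top blue 79 [0.5501 0.1271] tray xy mm 40.0 -2.0
top orange 104 [ 0.4796 -0.0915] tray xy mm -173.0 83.0
top tray_handle 0.55 [0.5505 0.084  0.1168]
top tray_handle 0.45 [ 0.4781 -0.0908  0.0255]
side blue 247 [0.5497 0.0866] tray xy mm 0.0 1.0
side orange 132 [ 0.4791 -0.0928] tray xy mm -174.0 84.0
side tray_handle 0.23 [0.5536 0.0455 0.0284]
```

View pics/s4.png

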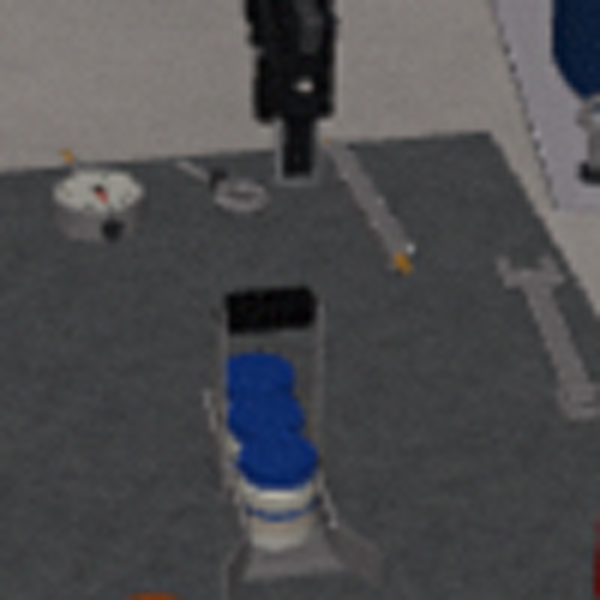

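```bash
python3 -m pendant '[[[-6,-2,-30,0,60],[0,0,-35,0,60],[0,0,-25,0,60],[0,0,-18,0,60],[0,0,0,0,40],[0,0,0,0,30]]]'; python3 find.py;  python3 - <<'E'
from h import *
a=cam("side"); save(a,"s5.png",(200,110,300,210),6)
E
```

```text
time_s: 32.3
eef_pos: [0.5523, 0.0853, 0.0959]
eef_rot: [0.001, -0.035, 0.999, -0.0]
wrist_force: [0.3, 0.8, 0.5]
opening: 0.351
t 32.3 tcp [0.5523 0.0853 0.0959] F [0.3 0.8 0.5]
top blue 46 [0.5511 0.0401] tray xy mm -46.0 3.0
top blue 83 [0.5467 0.1219] tray xy mm 36.0 1.0
top orange 106 [ 0.4798 -0.0918] tray xy mm -173.0 83.0
side blue 240 [0.5493 0.0847] tray xy mm -2.0 1.0
side orange 131 [ 0.479  -0.0929] tray xy mm -174.0 84.0
```

View pics/s5.png

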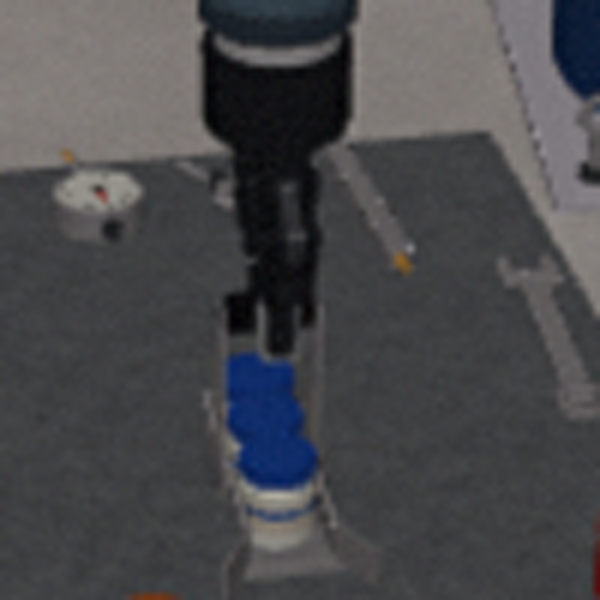

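The fingers straddle the black grip at (270,310). I'll close on it.

```bash
python3 -m pendant '[[[0,0,0,0,22],[0,0,0,0,16],[0,0,0,0,10],[0,0,0,0,2],[0,0,0,0,0],[0,0,0,0,0],[0,0,0,0,0]]]'; python3 -m pendant '[[[0,0,3,0,0],[0,0,5,0,0],[0,0,8,0,0],[0,0,8,0,0],[0,0,6,0,0],[0,0,0,0,0],[0,0,0,0,0]]]';python3 find.py;  python3 - <<'E'
from h import *
a=cam("side"); save(a,"s6.png",(200,110,300,210),6)
E
```

```text
time_s: 33.33
eef_pos: [0.5519, 0.0853, 0.0953]
eef_rot: [0.0, -0.035, 0.999, -0.0]
wrist_force: [-0.2, -1.5, 6.1]
opening: 0.158
time_s: 34.2
eef_pos: [0.5513, 0.0854, 0.1247]
eef_rot: [-0.0, -0.035, 0.999, 0.0]
wrist_force: [-0.4, 0.8, -7.4]
opening: 0.156
t 34.2 tcp [0.5513 0.0854 0.1247] F [-0.4  0.8 -7.4]
top blue 53 [0.5567 0.0418] tray xy mm -45.0 -3.0
top blue 101 [0.5515 0.1267] tray xy mm 40.0 -4.0
top orange 105 [ 0.4796 -0.0916] tray xy mm -173.0 83.0
side blue 242 [0.553  0.1341] tray xy mm 47.0 -6.0
side orange 131 [ 0.479  -0.0929] tray xy mm -174.0 84.0
```

View pics/s6.png

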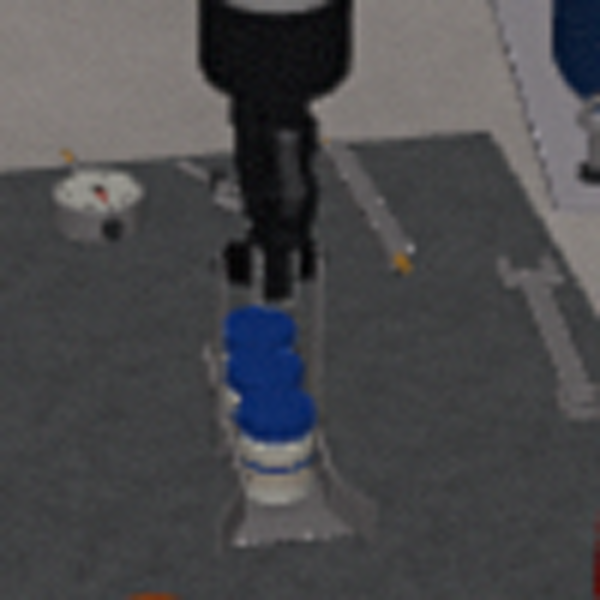

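The tray is lifted about 29 mm with its load and looks level. I'll go on to 100 mm.

```bash
python3 -m pendant '[[[0,0,6,0,0],[0,0,10,0,0],[0,0,12,0,0],[0,0,12,0,0],[0,0,12,0,0],[0,0,10,0,0],[0,0,6,0,0],[0,0,3,0,0]]]'; python3 -m pendant '[[[0,0,0,0,0],[0,0,0,0,0],[0,0,0,0,0],[0,0,0,0,0],[0,0,0,0,0],[0,0,0,0,0],[0,0,0,0,0],[0,0,0,0,0]]]'; python3 - <<'E'
from h import *
a=cam("side"); save(a,"s7.png",(190,80,330,220),4.2)
for n in("top","side"):
    c=cam(n)
    for t in("tray","tray_mouth","tray_handle","pot1_mid","pot_orange_mid"):
        for r in spotter.tip_of(n,t)[:3]: print(n,t,round(r["confidence"],2),w(c,r["at"]).round(3))
E
```

```text
time_s: 35.35
eef_pos: [0.5515, 0.0853, 0.1961]
eef_rot: [0.0, -0.035, 0.999, -0.0]
wrist_force: [0.1, 0.1, -8.3]
opening: 0.154
time_s: 36.35
eef_pos: [0.5515, 0.0854, 0.1958]
eef_rot: [-0.0, -0.035, 0.999, -0.0]
wrist_force: [0.3, 0.0, -7.3]
opening: 0.151
top tray 0.67 [0.552 0.09  0.101]
top tray 0.65 [ 0.693 -0.282  0.003]
top tray_mouth 0.58 [ 0.558 -0.009  0.099]
top tray_handle 0.74 [0.554 0.087 0.216]
top pot1_mid 0.73 [0.549 0.128 0.126]
top pot1_mid 0.66 [ 0.729 -0.02   0.027]
top pot_orange_mid 0.68 [ 0.478 -0.091  0.024]
side tray 0.68 [0.548 0.089 0.099]
side tray_mouth 0.98 [ 0.559 -0.014  0.097]
side tray_mouth 0.4 [0.545 0.086 0.129]
side tray_handle 0.8 [0.554 0.084 0.215]
side tray_handle 0.73 [0.731 0.231 0.003]
side pot1_mid 0.72 [ 0.729 -0.021  0.022]
side pot1_mid 0.45 [0.544 0.127 0.126]
side pot_orange_mid 0.56 [ 0.477 -0.091  0.027]
side pot_orange_mid 0.2 [0.637 0.394 0.002]
```

View pics/s7.png

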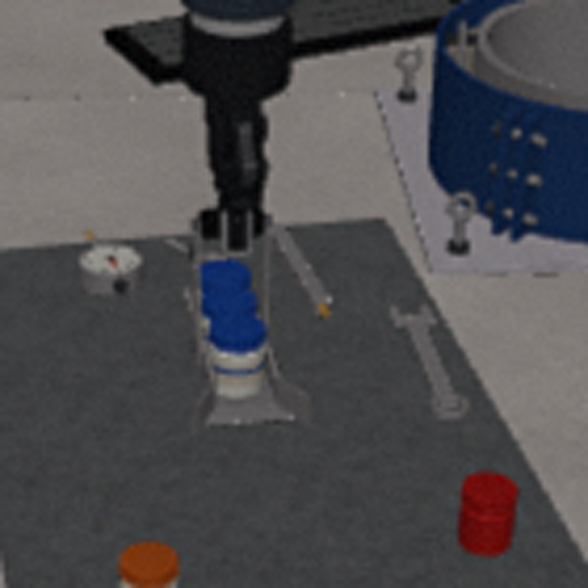

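The tray hangs level, with its mouth and origin both at about 0.10 m and all three blue pots aboard at (225,275) to (237,360). The orange and red pots are unmoved, so I'm handing in.

```bash
python3 -c "
from bench import order; print(order.hand_in())"
```

```text
the job is handed in; nothing more can be done
None
```

The job is done and handed in at about 36.5 s. I pushed the three blue-capped pots one after the other through the mouth until they stood in single file between the rails. I then gripped the tray by its black handle, lifted it straight up about 100 mm, and held it there.

**Last checks:**
- **Height and level:** the networks put the tray's origin and mouth at 0.097–0.101 m and the handle at about 0.215 m. The tray is therefore level to within their error of about 4 mm.
- **Load:** the wrist force was −7.3 N, against about 6.2 N expected for the tray and three pots. The force reading shows about 1 N of noise.
- **Pots:** all three are visible aboard. Before the lift the end pots' centres measured −40 and +40 mm along the 135 mm floor, so both ends are inside.
- **Other things:** the orange pot measured the same within about 2 mm throughout, and the red pot was unmoved. I steered clear of the rest, and they looked undisturbed in the pictures where they showed, but I did not measure them again at the end.

A few network reports disagreed, for example naming the spirit level as "tray" and the spanner as "tray_handle". I dismissed them because their positions could not fit.

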